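Set a syringe draw stop with its thumbwheel and lock it

TASK

On the syringe-filling jig, roll the knurled thumbwheel gently with a fingertip, stroke after stroke, until the sliding stop has closed the gap and its index blade is in line with the blade of the gauge clip. Then push the round lock pin on the low end of the jig fully down, with the setting unchanged. Do not push the sliding stop itself, pick nothing up, and leave the things lying round the jig where they are.

Things in the scene. Friction and masses are not known exactly. Their poses are not given: they have to be found in the camera images.
- jig: Syringe-filling jig, fixed: base 100 (x) x 305 (y) x 12 mm, y -129 to 176. Origin on the worktop in mid-width. Own +y is its long direction, from the white gear housing with the wheel (y -82 to -8, x -30 to 30, top z = 52) to the clipped syringe (y 76 to 198, below z = 50). A lower white deck (top z = 34, y -129 to -79) carries the lock pin.
- wheel_crown (a point): Fixed point of the jig at the top of the wheel's rim when not pressed: jig frame (0, -45, 62) mm, 10 mm above the housing. The dark knurled wheel is 50 mm in diameter, 16 mm wide, its axle along the jig's x, so that its rim is stroked along the jig's y. Axes as the jig's.
- wheel: The knurled wheel; origin at its centre, 25 mm below the crown, x along its axle (axes turn with it). Rigidly borne; a fingertip drives it by friction: press with about 3 to 10 N and stroke along the jig's y. It turns both ways, drags with about 1.2 N at the rim and stays where it is left. 25 mm of rim travel (1 rad) moves the stop 10 mm, in the direction of the fingertip.
- carriage: Steel sliding stop, 44 (x) x 22 (y) x 30 mm, geared to the wheel; slides 45 mm along the jig's y on two rods between housing and syringe. Origin level with the worktop under its middle, on the jig's centre line. Not to be touched.
- index_tip (a point): Tip of the stop's index blade, a black fin 4 mm thick that reaches from the stop toward the robot over the ticked scale bar; top edge 30 mm above the worktop, jig x = -34. Moves with the stop.
- gauge_tip (a point): Gauge mark: tip of the 4 mm steel fin on the small gauge clip at the front of the scale bar, same height and jig x as index_tip; axes as the jig's. Fixed for the run, 12 to 36 mm toward the jig's +y from index_tip at the start. Set right when both tips have the same jig y, the two fins making one line.
- lock (a joint): Travel of the lock pin, m: 0 up, 0.008 fully down. Moves at about 3 N and stays where it is left; no spring, rigid at the bottom.
- lock_top (a point): Centre of the top of the lock pin's black cap (18 mm in diameter) at jig (0, -108) mm, 52 mm above the worktop when up, 44 when fully down; moves with the pin. Round it the deck is 34 mm high, its bushing 37; the gear housing (52 mm high) begins 26 mm to its +y.
- vial_a: Small glass vial, blue cap, 21 x 21 x 38 mm, upright behind the jig; origin under its middle. Bystander.
- vial_b: Small glass vial, blue cap, 21 x 21 x 38 mm, upright in front of the jig; origin under its middle. Bystander.
- forceps_1: Steel thumb forceps, 17 x 124 x 8 mm, lying behind the jig. Bystander.
- ointment: Ointment tube, 21 x 64 x 13 mm, lying in front of the jig. Bystander.
- spare_syringe: Capped syringe, 19 x 135 x 9 mm, lying behind the jig. Bystander.
- tape: Roll of tape lying flat, 104 x 102 x 25 mm, to the right of the jig. Bystander.

How it is judged:
By the outcome, as a careful person would: the job done as asked, in the order asked, and still so for the second after the job is handed in, with the robot touching nothing.
It also fails if it takes over 70 s, if anything falls off the work surface, if the arm or the gripper's body presses on something with over 40 N, if the wrist force passes 120 N, or if a joint passes its speed limit or range.

ROBOT

A 7-joint arm with a two-finger parallel gripper is mounted at the origin on a cart in front of the work surface, level with it; the furniture and walls round the work are solid. World frame = base frame: x ahead of the robot, y to its left, z up, the work surface at z = 0. Lengths are in mm, angles in rad, forces in N, time in s.
With the tool pointing down it reaches from about 400 to 875 mm from the base axis. Payload 4.4 kg.
Tool frame: the origin (TCP) lies at the very end of the fingers, on their centre line; the grasp point (between the pads) lies 19 mm behind it; z points along the fingers, y is the line along which they close (so a half turn about z gives the same grasp; the last joint's range is limited). The gripper opens to 85 mm and grips with 20 to 120 N. Pads are 22 mm wide; open, the fingers measure 114 mm over their backs; the gripper's body (76 mm by 85 mm) begins 54 mm behind the grasp point. The pads swing forward as they close: fully open they stand 13 mm farther back than shut.
Start: joints at [1.265, 0.628, 0.038, 1.517, -0.027, 0.996, -0.02], TCP at [154.408, -631.408, 231.313] pointing down, gripper open.
Joint ranges: [-3.06, 3.06], [-0.37, 2.12], [-1.25, 1.32], [0.18, 2.47], [-1.1, 4.24], [0.23, 1.98], [-2.94, 2.94]. Speed limits (rad/s): [2.57, 2.57, 3.14, 3.14, 3.14, 3.14, 3.14].

INTERFACE

Orientations are given as [roll, pitch, yaw] about the fixed x, y, z axes, in that order (R = Rz(yaw) Ry(pitch) Rx(roll)).
In Python, from cell import monitor, viewer, workorder gives the robot as it stands.
- The arm moves only by the tool arm_command, never from a script. Its argument "series" is one flat list of numbers, 5 for each row, row after row: the opening in per cent of the stroke, from 0 (shut) to 100 (fully open), then the shift along the tool's x, y, z in cm, then the turn about the tool's z in degrees. In form: [claw, x, y, z, roll, claw, x, y, z, roll, ...]. A call has exactly 5 rows; each row is the pose to reach, as a shift and turn from the pose commanded when the call began, along the tool's axes at that moment; what a row does not reach only later rows make up. A row lasts 1/12 s, in which the tool goes at most 41.7 mm and 7.16 degrees, less where a joint would pass 70% of its speed; a pose out of reach is approached as far as the arm can. A call with a gripper value outside its range is refused whole. The fingers move at their own pace and stop on an object; the grip force is fixed at half the most. Time passes only in rows, so rows that repeat a pose let the fingers close, or fill a call up. It gives the time, the measured TCP pose, the force, the opening and the grip force at its end, in the units of the state.
- monitor.read_state(): the state, without advancing time (a new reading comes with each control period).
- viewer.get_image(name): name is "scene" or "top" or "wrist"; returns (picture, depth): 400x640x3 uint8, red, green, blue; 400x640 float32, mm along the optical axis (not along the pixel's ray), 0 where there is no reading.
- viewer.camera_model(name): a dict with "mtx" (3x3 intrinsics, pixels), "R" (3x3) and "t" (3): a world point X has camera coordinates R X + t. Camera axes: x right, y down, z forward; pixel columns grow to the right and rows downward; lengths in mm; the calibration is good to about 2 mm. A picture is of the moment at which its call begins: read the wrist's pose just before it. camera_model takes no time and is no camera call; for the wrist camera it gives the pose at the moment of the call.
- workorder.finish_job(): hands the job in; it is judged then, once.
The state is a dict: "clock": time; "qpos": joint angles; "qd": joint speeds; "tau": joint torques, N m; "eef_pos": TCP position; "tool_rot": TCP orientation; "force": force on the tool from outside, world axes, zero at the start; "torque": the same for the moment, N m; "width": finger opening in mm; "gripper_force": force on a finger pad.
Only numpy, scipy, OpenCV 4.12 (cv2) and the standard library are available. Lean on these libraries where they do the work, as an engineer would, in place of code of your own. Each camera call takes 0.05 s, during which the arm holds its last target. There are 200 camera calls.

## Working session

There is one attempt and no reset: what is moved stays moved. The work goes in short steps, Python scripts to look and compute and a tool call to move; the robot and the scene stay as the last step left them, time stands still between calls to the robot, and variables do not carry over. Pictures are saved under pics/ and viewed, at most 10 in all, crops included, and the job is handed in when it is done.

Besides the shell and the picture viewer there is one more tool, called by a JSON object that holds its "api" and its "payload". arm_command: Moves the arm, as the interface text tells. Its arguments: {"type":"object","properties":{"series":{"type":"array","items":{"type":"number"}}},"required":["series"]}

```bash
mkdir -p pics; ls
python3 - <<'E'
from cell import monitor, viewer
import cv2
s=monitor.read_state(); print({k:s[k] for k in('clock','eef_pos','tool_rot','force','width')})
for n in('top','scene'):
    p,d=viewer.get_image(n); cv2.imwrite(f'pics/{n}0.png',p[:,:,::-1]); m=viewer.camera_model(n); print(n,m)
E
```

```text
pics
{'clock': 0.0, 'eef_pos': array([ 154.23023179, -630.79199796,  230.40628661]), 'tool_rot': array([-3.13971639e+00,  2.70372161e-05,  2.39738828e-01]), 'force': array([ 0.33518292,  0.34856865, -0.01736184]), 'width': 85.24272042946284}
top {'mtx': array([[423.40470465,   0.        , 316.78895311],
       [  0.        , 423.40470465, 199.5694484 ],
       [  0.        ,   0.        ,   1.        ]]), 'R': array([[-0.00249523, -0.99996621, -0.00783216],
       [-0.98198171,  0.00393018, -0.18893512],
       [ 0.18895952,  0.0072196 , -0.98195834]]), 't': array([ -9.18317586, 571.25454835, 807.28662827])}
scene {'mtx': array([[416.80985807,   0.        , 313.81419836],
       [  0.        , 416.80985807, 196.73902557],
       [  0.        ,   0.        ,   1.        ]]), 'R': array([[-0.88293965, -0.46939049,  0.00949447],
       [-0.27197459,  0.49490022, -0.82529001],
       [ 0.38268446, -0.73126353, -0.56462931]]), 't': array([476.27979528, 227.40693826, 664.46002227])}
```

View pics/top0.png

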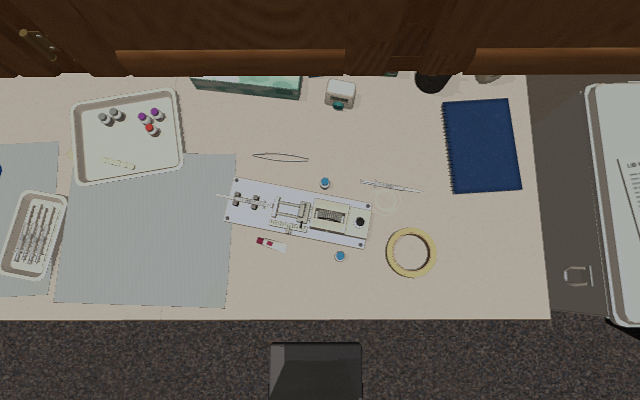

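View pics/scene0.png

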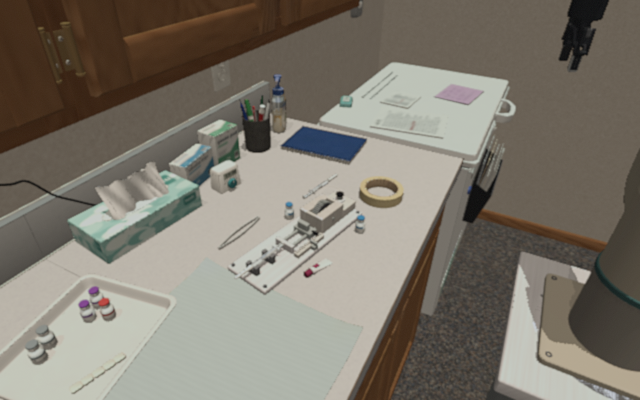

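Top view: jig with lock cap at about (360,222), wheel (330,215), base screws (237,180), (228,217), (368,206), (361,244). Scene view agrees: the vials and the tube are close alongside the jig. Now a rough jig pose.

```bash
cat > h.py <<'E'
import numpy as np, cv2
from cell import monitor, viewer
from scipy.spatial.transform import Rotation as Ro
def ray(m,px,z):
    "pixel -> world point on plane height z"
    c=-m['R'].T@m['t']; d=m['R'].T@np.linalg.solve(m['mtx'],[px[0],px[1],1.])
    return c+d*(z-c[2])/d[2]
def proj(m,X):
    c=m['mtx']@(m['R']@np.asarray(X,float)+m['t']); return c[:2]/c[2]
def blobs(mask,amin,amax,off=(0,0)):
    n,l,st,ce=cv2.connectedComponentsWithStats(mask.astype(np.uint8))
    return [(*(ce[i]+off).round(1),int(st[i,4]),*[int(v) for v in st[i,2:4]]) for i in range(1,n) if amin<=st[i,4]<=amax]
E
python3 - <<'E'
from h import *
m=viewer.camera_model('top'); p=cv2.imread('pics/top0.png')
g=cv2.cvtColor(p,cv2.COLOR_BGR2GRAY)[170:260,215:380]
for b in blobs(g<95,3,400,(215,170)): print(b)
for n,px,z in(('lock',(360,222),52),('wheel',(330,215),62),('s1',(237,180),12),('s2',(228,217),12),('s3',(368,206),12),('s4',(361,244),12)):
    print(n,ray(m,px,z).round(1))
s=monitor.read_state(); w=viewer.camera_model('wrist'); R=Ro.from_euler('xyz',s['tool_rot']).as_matrix()
print('wrist cam in tool',R.T@(-w['R'].T@w['t']-s['eef_pos']), 'axes in tool\n',(w['R']@R).round(3),w['mtx'])
E
```

```text
(np.float64(236.3), np.float64(180.0), 7, 3, 3)
(np.float64(326.0), np.float64(183.7), 3, 3, 2)
(np.float64(324.1), np.float64(188.0), 9, 7, 3)
(np.float64(237.8), np.float64(195.1), 13, 6, 4)
(np.float64(256.8), np.float64(198.8), 12, 5, 4)
(np.float64(236.4), np.float64(203.6), 14, 6, 5)
(np.float64(254.7), np.float64(206.6), 18, 6, 6)
(np.float64(278.0), np.float64(205.0), 3, 1, 3)
(np.float64(304.8), np.float64(205.2), 5, 2, 4)
(np.float64(367.9), np.float64(205.9), 8, 3, 3)
(np.float64(277.0), np.float64(210.0), 3, 1, 3)
(np.float64(304.0), np.float64(210.0), 3, 1, 3)
(np.float64(318.8), np.float64(209.1), 15, 9, 3)
(np.float64(303.0), np.float64(214.0), 3, 1, 3)
(np.float64(340.7), np.float64(213.3), 18, 10, 4)
(np.float64(275.5), np.float64(215.5), 4, 2, 4)
(np.float64(325.0), np.float64(215.0), 3, 1, 3)
(np.float64(227.3), np.float64(217.9), 7, 3, 3)
(np.float64(300.0), np.float64(216.6), 5, 5, 2)
(np.float64(329.0), np.float64(219.1), 49, 23, 6)
(np.float64(359.7), np.float64(221.3), 58, 9, 9)
(np.float64(300.7), np.float64(224.1), 16, 4, 8)
(np.float64(327.8), np.float64(230.8), 65, 39, 9)
(np.float64(286.8), np.float64(233.2), 5, 4, 2)
(np.float64(259.8), np.float64(240.1), 35, 7, 7)
(np.float64(351.5), np.float64(236.0), 4, 4, 1)
(np.float64(356.5), np.float64(237.0), 4, 4, 1)
(np.float64(361.5), np.float64(238.0), 4, 4, 1)
(np.float64(269.5), np.float64(243.0), 18, 6, 5)
(np.float64(360.1), np.float64(244.1), 8, 3, 3)
lock [525.2 -98.1  52. ]
wheel [538.2 -37.5  62. ]
s1 [623.1 161.5  12. ]
s2 [542.4 178.   12. ]
s3 [ 565.  -119.7   12. ]
s4 [ 484.3 -103.    12. ]
wrist cam in tool [ 6.83275907e+01  7.48321039e-02 -1.42377344e+02] axes in tool
 [[ 0.     1.    -0.   ]
 [-0.964  0.    -0.266]
 [-0.266  0.     0.964]] [[289.53305491   0.         320.03482965]
 [  0.         289.53305491 204.34557863]
 [  0.           0.           1.        ]]
```

```bash
cat >> h.py <<'E'
YAW=-0.2037; O=np.array([548.9,6.2,0])
def J(x,y,z): return O+Ro.from_euler('z',YAW).apply([x,y,z])
def inJ(X): return Ro.from_euler('z',-YAW).apply(np.asarray(X)-O)
def shift(target,yaw=YAW+np.pi/2):
    s=monitor.read_state(); R=Ro.from_euler('xyz',s['tool_rot'])
    dy=(yaw-s['tool_rot'][2]+np.pi)%(2*np.pi)-np.pi
    print('clock',round(s['clock'],2),'jig tcp',inJ(s['eef_pos']).round(1),'F',s['force'].round(1),'cm',(R.inv().apply(target-s['eef_pos'])/10).round(2),'deg',round(-np.degrees(dy),1),'w',round(s['width'],1))
E
python3 -c "
from h import *
shift(J(0,-45,110))"
```

```text
clock 0.1 jig tcp [-257.6 -703.7  230.5] F [-0.5  0.3 -0.4] cm [ 51.53 -48.42  12.13] deg -64.6 w 85.3
```

{"api": "arm_command", "payload": {"series": [0,2.8,-2.6,0.6,-7,0,5.6,-5.2,1.2,-14,0,8.4,-7.8,1.8,-21,0,11.2,-10.4,2.4,-28,0,14,-13,3,-35]}}

```text
clock: 0.52
eef_pos: [260.1, -470.0, 200.9]
tool_rot: [-3.141, -0.0, 0.856]
force: [0.7, -0.2, -0.1]
width: 25.6
gripper_force: 0.0
```

```bash
python3 -c "
from h import *
shift(J(0,-45,110))"
```

```text
clock 0.52 jig tcp [-186.5 -524.8  200.9] F [ 0.7 -0.2 -0.1] cm [50.98 -7.17  9.1 ] deg -29.3 w 25.6
```

{"api": "arm_command", "payload": {"series": [0,4,-0.5,0.7,-6,0,8,-1,1.4,-12,0,12,-1.5,2.1,-18,0,16,-2,2.8,-24,0,20,-2.5,3.5,-29.3]}}

```text
clock: 0.93
eef_pos: [373.2, -303.3, 166.0]
tool_rot: [-3.142, -0.0, 1.367]
force: [0.9, -0.7, 0.5]
width: 0.1
gripper_force: 0.0
```

```bash
python3 -c "
from h import *
shift(J(0,-45,110))"
```

```text
clock 0.93 jig tcp [-109.5 -338.7  166. ] F [ 0.9 -0.7  0.5] cm [29.37 10.94  5.6 ] deg -0.0 w 0.1
```

{"api": "arm_command", "payload": {"series": [0,3.7,1.4,0.7,0,0,7.4,2.8,1.4,0,0,11.1,4.1,2.1,0,0,14.7,5.5,2.8,0,0,18.4,6.9,3.5,0]}}

```text
clock: 1.35
eef_pos: [478.7, -137.8, 130.8]
tool_rot: [-3.141, 0.0, 1.362]
force: [1.2, -1.3, 0.1]
width: -0.0
gripper_force: 0.0
```

{"api": "arm_command", "payload": {"series": [0,3.7,1.4,0.7,0,0,7.4,2.8,1.4,0,0,10,3.8,1.9,0,0,11,4.1,2.1,0,0,11,4.1,2.1,0]}}

```text
clock: 1.77
eef_pos: [542.1, -36.5, 109.6]
tool_rot: [-3.141, -0.002, 1.368]
force: [-0.4, 0.6, 0.0]
width: 0.2
gripper_force: 0.0
```

Run:
```python
from h import *
shift(J(0,-45,110))
m=viewer.camera_model('wrist'); p,d=viewer.get_image('wrist'); cv2.imwrite('pics/w1.png',p[:,:,::-1])
np.savez('w1.npz',d=d,**m)
for n,X in dict(crown=(0,-45,62),lock=(0,-108,52),scr=(0,20,12)).items(): print(n,proj(m,J(*X)).round(1))
```

```text
clock 1.77 jig tcp [  2.  -43.2 109.6] F [-0.4  0.6  0. ] cm [-0.18 -0.2  -0.04] deg 0.0 w 0.2
crown [316.  228.1]
lock [316.4 299.1]
scr [316.5 130.4]
```

View pics/w1.png

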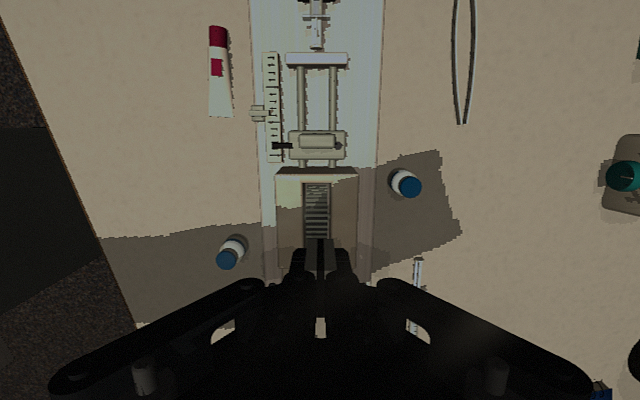

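Wheel slot centred at column 317; index fin (black) about (282,145), gauge clip about (258–272,112), and the vials clear of the gripper. Zoom on the fins.

Run:
```python
from h import *
p=cv2.imread('pics/w1.png')[95:170,240:350]
cv2.imwrite('pics/c1.png',cv2.convertScaleAbs(cv2.resize(p,None,fx=7,fy=7,interpolation=cv2.INTER_CUBIC),alpha=1.2))
m=np.load('w1.npz')
for n,px in dict(idx=(273,145),gauge=(268,112)).items(): print(n,inJ(ray(m,px,30)).round(1))
for n,X in dict(wheelL=(-8,-45,62)).items(): print(proj(m,J(*X)))
```

```text
idx [-32.6   9.7  30. ]
gauge [-35.3  33.4  30. ]
[304.47404618 228.08617021]
```

View pics/c1.png

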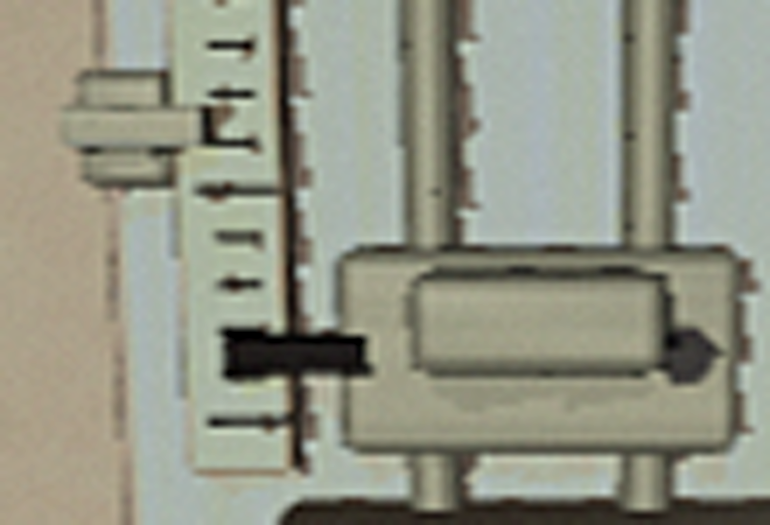

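Gauge fin centre at row 112.7 and index fin at row 145.1, about 23 mm of stop to go (≈58 mm rim). Descend to just above the rear of the crown.

{"api": "arm_command", "payload": {"series": [0,-0.5,-0.1,2,0,0,-1,-0.2,4,0,0,-1,-0.2,4.4,0,0,-1,-0.2,4.5,0,0,-1,-0.2,4.5,0]}}

```text
clock: 2.23
eef_pos: [536.8, -50.8, 65.7]
tool_rot: [-3.141, 0.0, 1.36]
force: [0.1, -0.6, 0.6]
width: 0.2
gripper_force: 0.0
```

{"api": "arm_command", "payload": {"series": [0,0,0,0.1,0,0,0,0,0.2,0,0,0,0,0.25,0,0,0,0,0.3,0,0,0,0,0.3,0]}}

```text
clock: 2.65
eef_pos: [537.4, -49.5, 62.6]
tool_rot: [3.141, -0.0, 1.362]
force: [0.5, 0.7, -0.2]
width: 0.1
gripper_force: 0.0
```

{"api": "arm_command", "payload": {"series": [0,0,0,0.03,0,0,0,0,0.06,0,0,0,0,0.1,0,0,0,0,0.1,0,0,0,0,0.1,0]}}

```text
clock: 3.07
eef_pos: [537.3, -49.5, 61.6]
tool_rot: [3.141, -0.0, 1.362]
force: [-1.2, 0.2, 4.2]
width: -0.1
gripper_force: 2.2
```

```bash
python3 -c "
from h import *
shift(J(0,-36,62))"
```

```text
clock 3.07 jig tcp [ -0.1 -56.9  61.6] F [-1.2  0.2  4.2] cm [ 2.09  0.   -0.04] deg -0.3 w -0.1
```

{"api": "arm_command", "payload": {"series": [0,0,0,0.02,0,0,0.4,0,0.03,0,0,0.8,0,0.03,0,0,1.2,0,0.03,0,0,1.6,0,0.03,0]}}

```text
clock: 3.48
eef_pos: [540.3, -34.6, 61.9]
tool_rot: [3.141, 0.001, 1.361]
force: [-2.6, -1.7, 11.7]
width: -0.2
gripper_force: 5.5
```

```bash
cat > look.py <<'E'
import sys
from h import *
shift(J(0,-57,62))
m=viewer.camera_model('wrist'); p,d=viewer.get_image('wrist'); cv2.imwrite('pics/%s.png'%sys.argv[1],p[:,:,::-1])
# index fin: darkest compact blob over the scale bar, jig x -37..-14
k=8; ys=np.arange(0,70,1/k); xs=np.arange(-40,-12,1/k)
P=J(0,0,30); X=np.array([[proj(m,J(x,y,30)) for x in xs[::8]] for y in ys[::8]]).astype(np.float32)
X=cv2.resize(X,(len(xs),len(ys)))            # jig-plane (z=30) rectified map
im=cv2.remap(p[:,:,::-1].copy(),X[...,0].copy(),X[...,1].copy(),cv2.INTER_CUBIC)
cv2.imwrite('pics/%s_r.png'%sys.argv[1],cv2.resize(im,None,fx=2,fy=1))
g=im.max(2)
for b in blobs(g<45,400,20000): print('dark y %.2f x %.1f'%(b[1]/k,b[0]/k-40),b)
E
python3 look.py w2
```

```text
clock 3.48 jig tcp [ -0.1 -41.7  61.9] F [-2.6 -1.7 11.7] cm [-1.53  0.02 -0.01] deg -0.3 w -0.2
dark y 25.90 x -25.5 (np.float64(115.7), np.float64(207.2), 7298, 123, 560)
dark y 64.54 x -16.3 (np.float64(189.9), np.float64(516.3), 1166, 68, 26)
```

View pics/w2_r.png

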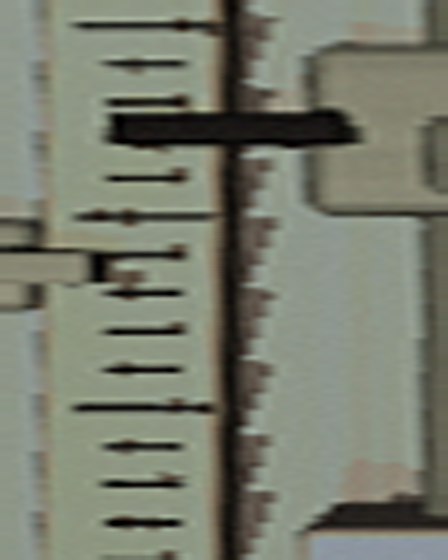

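Index fin is at row 129 (y 16.1), gauge fin at row 267 (y 33.4): 17.3 mm left and the direction is right. Two more strokes, slightly lighter.

{"api": "arm_command", "payload": {"series": [0,0,0,-0.5,0,0,-0.8,0,-0.5,0,0,-1.6,0,-0.4,0,0,-1.6,0,-0.1,0,0,-1.6,0,-0.02,0]}}

```text
clock: 3.95
eef_pos: [536.7, -51.9, 60.8]
tool_rot: [-3.141, 0.002, 1.36]
force: [-1.1, -3.1, 9.8]
width: -0.0
gripper_force: 5.4
```

{"api": "arm_command", "payload": {"series": [0,0.4,0,0,0,0,0.8,0,0,0,0,1.2,0,0,0,0,1.6,0,0,0,0,2,0,0,0]}}

```text
clock: 4.37
eef_pos: [541.0, -30.6, 61.9]
tool_rot: [-3.141, 0.001, 1.361]
force: [-1.6, -0.7, 9.6]
width: 0.2
gripper_force: 4.6
```

```bash
cat >> look.py <<'E'
dk=cv2.morphologyEx((g<60).astype(np.uint8),cv2.MORPH_OPEN,np.ones((18,30)))[:,30:90]
for b in blobs(dk,300,20000): print('INDEX y %.2f'%(b[1]/k),b)
gr=cv2.GaussianBlur(im[:,30:42].mean((1,2)).reshape(-1,1),(1,9),0)[:,0]; print('edges', [(round(i/k,1),round(float(np.gradient(gr)[i]),1)) for i in range(190,360) if abs(np.gradient(gr)[i])==abs(np.gradient(gr)[max(0,i-8):i+9]).max() and abs(np.gradient(gr)[i])>1.5])
E
python3 look.py w3
```

```text
clock 4.37 jig tcp [ -0.2 -37.6  61.9] F [-1.6 -0.7  9.6] cm [-1.94  0.04 -0.01] deg -0.3 w 0.2
dark y 30.55 x -25.7 (np.float64(114.5), np.float64(244.4), 7483, 136, 560)
dark y 64.70 x -16.3 (np.float64(189.8), np.float64(517.6), 1010, 65, 22)
INDEX y 25.68 (np.float64(42.8), np.float64(205.4), 1094, 34, 33)
edges [(27.9, 7.2), (31.1, -15.7), (35.8, 9.3)]
```

{"api": "arm_command", "payload": {"series": [0,0,0,-0.5,0,0,-1,0,-0.5,0,0,-1.9,0,-0.4,0,0,-1.9,0,-0.15,0,0,-1.9,0,-0.03,0]}}

```text
clock: 4.83
eef_pos: [536.7, -50.7, 61.1]
tool_rot: [-3.141, 0.001, 1.359]
force: [-2.3, -3.1, 11.6]
width: -0.1
gripper_force: 6.5
```

{"api": "arm_command", "payload": {"series": [0,0,0,0,0,0,0.4,0,0,0,0,0.8,0,0,0,0,1.2,0,0,0,0,1.5,0,0,0]}}

```text
clock: 5.25
eef_pos: [540.1, -34.1, 61.9]
tool_rot: [-3.141, 0.001, 1.362]
force: [-2.6, -1.5, 8.5]
width: -0.2
gripper_force: 4.4
```

```bash
python3 look.py w4
```

```text
clock 5.25 jig tcp [ -0.5 -41.3  61.9] F [-2.6 -1.5  8.5] cm [-1.57  0.05 -0.01] deg -0.3 w -0.2
dark y 34.15 x -26.0 (np.float64(112.1), np.float64(273.2), 7599, 127, 560)
dark y 64.51 x -16.3 (np.float64(189.8), np.float64(516.1), 1199, 67, 26)
INDEX y 33.19 (np.float64(38.6), np.float64(265.5), 1306, 43, 32)
edges [(27.6, 6.2), (30.9, -10.5), (35.9, 4.3)]
```

View pics/w4_r.png

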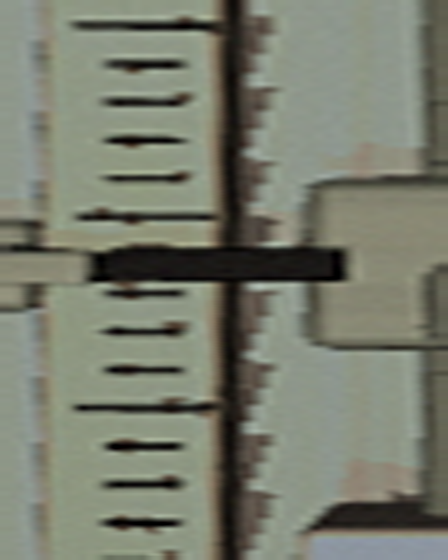

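Fins nearly in line (index rows 247–283, gauge about 250–284; ~0.2 mm short). Lift straight up and measure closely.

{"api": "arm_command", "payload": {"series": [0,0,0,-0.5,0,0,0,0,-1,0,0,0,0,-1.5,0,0,0,0,-1.5,0,0,0,0,-1.5,0]}}

```text
clock: 5.72
eef_pos: [540.8, -34.0, 76.8]
tool_rot: [3.141, -0.0, 1.362]
force: [0.2, -0.2, -0.0]
width: 0.1
gripper_force: 0.0
```

```bash
cat >> look.py <<'E'
for n,a,b in(('gauge',26,42),('index',56,80)):
    c=np.gradient(cv2.GaussianBlur(im[:,a:b].mean((1,2)).reshape(-1,1),(1,9),0)[:,0])[235:300]
    print(n,'neg edge',235+c.argmin(),round(c.min(),1),'pos edge',235+c.argmax(),round(c.max(),1))
cv2.imwrite('pics/%s_z.png'%sys.argv[1],cv2.resize(im[200:330],None,fx=3,fy=4,interpolation=cv2.INTER_CUBIC))
E
python3 look.py w5
```

```text
clock 5.72 jig tcp [  0.2 -41.   76.8] F [ 0.2 -0.2 -0. ] cm [-1.6  -0.01  1.48] deg -0.3 w 0.1
dark y 34.88 x -26.2 (np.float64(110.6), np.float64(279.0), 7546, 135, 560)
dark y 64.70 x -16.2 (np.float64(190.1), np.float64(517.6), 1121, 67, 23)
INDEX y 33.52 (np.float64(38.5), np.float64(268.2), 1310, 43, 33)
edges [(26.5, -9.8), (30.8, -10.0), (35.8, 7.8)]
gauge neg edge 246 -11.8 pos edge 253 7.9
index neg edge 290 -18.7 pos edge 284 18.4
```

View pics/w5_z.png

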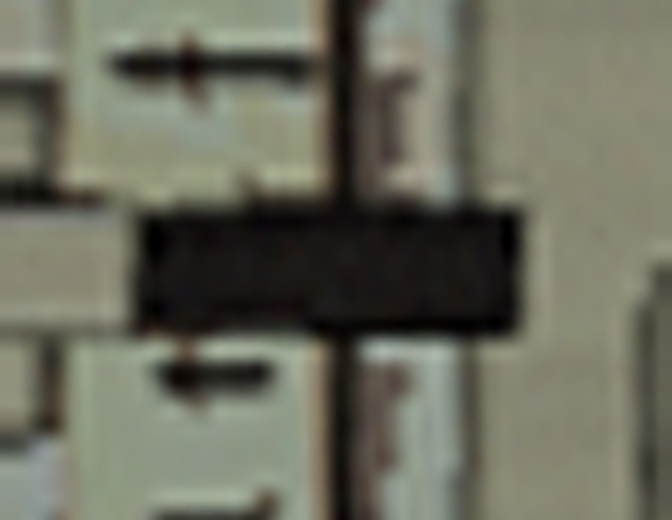

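The two fins make one line (gauge rows 205–328, index 207–333 in the zoom, i.e. ~0.1 mm). On to the lock pin.

{"api": "arm_command", "payload": {"series": [0,-2,0,0,0,0,-4.5,0,0,0,0,-6.2,0,0,0,0,-6.7,0,0,0,0,-6.7,0,0,0]}}

```text
clock: 6.18
eef_pos: [526.0, -101.2, 76.3]
tool_rot: [-3.141, 0.001, 1.359]
force: [-0.2, 0.2, 0.7]
width: 0.2
gripper_force: 0.0
```

{"api": "arm_command", "payload": {"series": [0,0,0,0.8,0,0,0,0,1.6,0,0,0,0,2.2,0,0,0,0,2.4,0,0,0,0,2.5,0]}}

```text
clock: 6.6
eef_pos: [526.3, -97.8, 50.7]
tool_rot: [-3.14, -0.001, 1.364]
force: [-1.6, 1.7, 1.8]
width: 0.2
gripper_force: 1.4
```

```bash
python3 -c "
from h import *
shift(J(0,-108,44))"
```

```text
clock 6.6 jig tcp [  -1.1 -106.4   50.7] F [-1.6  1.7  1.8] cm [-0.16  0.11  0.67] deg -0.2 w 0.2
```

{"api": "arm_command", "payload": {"series": [0,-0.1,0.1,0.15,0,0,-0.1,0.1,0.3,0,0,-0.1,0.1,0.45,0,0,-0.1,0.1,0.55,0,0,-0.1,0.1,0.65,0]}}

```text
clock: 7.02
eef_pos: [527.6, -100.5, 45.1]
tool_rot: [3.141, -0.0, 1.362]
force: [-0.4, 0.8, 2.0]
width: 0.1
gripper_force: 1.4
```

{"api": "arm_command", "payload": {"series": [0,0,0,0.03,0,0,0,0,0.06,0,0,0,0,0.09,0,0,0,0,0.09,0,0,0,0,0.09,0]}}

```text
clock: 7.43
eef_pos: [527.6, -100.9, 44.2]
tool_rot: [3.141, 0.0, 1.362]
force: [0.2, 1.9, 1.6]
width: 0.2
gripper_force: 1.0
```

{"api": "arm_command", "payload": {"series": [0,0,0,0.03,0,0,0,0,0.06,0,0,0,0,0.09,0,0,0,0,0.1,0,0,0,0,0.1,0]}}

```text
clock: 7.85
eef_pos: [527.6, -100.9, 44.0]
tool_rot: [3.141, 0.0, 1.362]
force: [-2.8, 2.2, 11.6]
width: -0.2
gripper_force: 5.3
```

Bottomed (z 44.0, force rising). One more small press, then retreat and verify.

{"api": "arm_command", "payload": {"series": [0,0,0,0.03,0,0,0,0,0.04,0,0,0,0,0.04,0,0,0,0,0.04,0,0,0,0,0.04,0]}}

```text
clock: 8.27
eef_pos: [527.6, -100.9, 44.0]
tool_rot: [3.141, 0.0, 1.362]
force: [-2.4, 2.5, 13.6]
width: 0.1
gripper_force: 7.0
```

{"api": "arm_command", "payload": {"series": [0,0,0,-0.8,0,0,0,0,-2,0,0,0,0,-4,0,0,0,0,-6.5,0,0,0,0,-6.5,0]}}

```text
clock: 8.68
eef_pos: [529.8, -101.9, 111.4]
tool_rot: [3.135, 0.0, 1.361]
force: [0.4, -0.1, 0.5]
width: -0.1
gripper_force: 0.0
```

{"api": "arm_command", "payload": {"series": [0,-3.5,0,0,0,0,-7,0,0,0,0,-9,0,0,0,0,-9.5,0,0,0,0,-9.5,0,0,0]}}

```text
clock: 9.1
eef_pos: [506.6, -196.4, 107.4]
tool_rot: [-3.141, 0.001, 1.357]
force: [-0.4, 0.5, 0.1]
width: -0.4
gripper_force: 0.0
```

```bash
python3 look.py w6 | grep -v dark
python3 - <<'E'
from h import *
m=viewer.camera_model('wrist'); p,d=viewer.get_image('wrist')
u,v=proj(m,J(0,-108,44)).round().astype(int); print(u,v)
c=-m['R'].T@m['t']
for a,b in((0,0),(3,0),(-3,0),(0,-3),(0,3)):
    r=m['R'].T@np.linalg.solve(m['mtx'],[u+a,v+b,1.]); print(inJ(c+r*d[v+b,u+a]).round(1))
E
```

```text
clock 9.1 jig tcp [  -0.5 -207.   107.4] F [-0.4  0.5  0.1] cm [15.   -0.09  4.51] deg -0.6 w -0.4
edges []
gauge neg edge 235 0.0 pos edge 235 0.0
index neg edge 235 0.0 pos edge 235 0.0
318 79
[-1.00e-01 -1.08e+02  4.37e+01]
[   1.9 -108.1   44.5]
[  -2.1 -108.1   44.3]
[-1.000e-01 -1.063e+02  4.460e+01]
[-1.00e-01 -1.10e+02  4.45e+01]
```

View pics/w6.png

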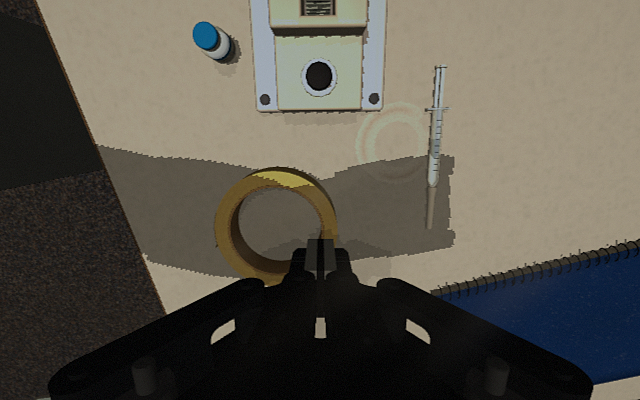

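View pics/w6_z.png

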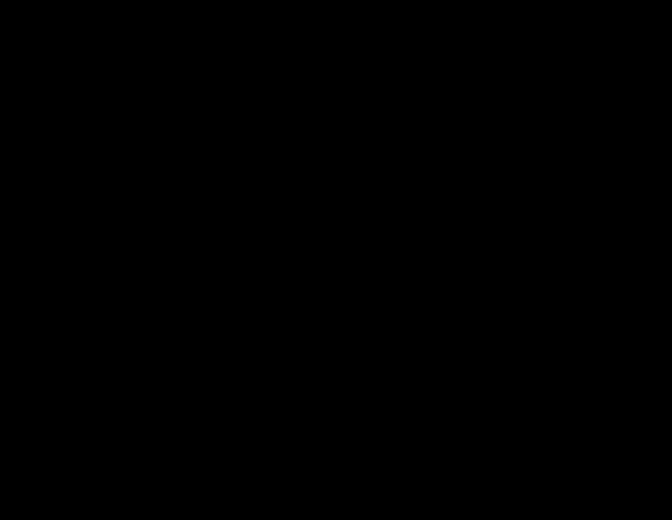

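Lock cap at (318,77) measures about z 44: fully down; fins are out of this view. Go back over the jig, high, to confirm the setting.

{"api": "arm_command", "payload": {"series": [0,3.5,0,0,0,0,7,0,0,0,0,10.5,0,0,0,0,13,0,0,0,0,13,0,0,0]}}

```text
clock: 9.62
eef_pos: [536.3, -56.2, 108.0]
tool_rot: [3.141, -0.006, 1.375]
force: [0.8, 0.6, 0.8]
width: 0.1
gripper_force: 0.0
```

```bash
python3 look.py w7
```

```text
clock 9.62 jig tcp [  0.3 -63.7 108. ] F [0.8 0.6 0.8] cm [ 0.64 -0.03  4.6 ] deg 0.4 w 0.1
dark y 6.81 x -26.9 (np.float64(104.5), np.float64(54.5), 992, 78, 144)
dark y 32.41 x -27.3 (np.float64(101.7), np.float64(259.3), 5839, 172, 191)
dark y 22.06 x -15.6 (np.float64(195.1), np.float64(176.5), 403, 60, 13)
dark y 56.14 x -26.0 (np.float64(112.3), np.float64(449.1), 856, 10, 163)
dark y 64.06 x -16.4 (np.float64(189.0), np.float64(512.5), 1526, 67, 34)
INDEX y 33.19 (np.float64(39.0), np.float64(265.5), 1568, 43, 40)
edges [(26.6, 14.0), (30.6, -18.6), (31.9, 14.6), (35.9, 4.6)]
gauge neg edge 245 -18.0 pos edge 255 14.5
index neg edge 245 -20.6 pos edge 292 16.7
```

View pics/w7_z.png

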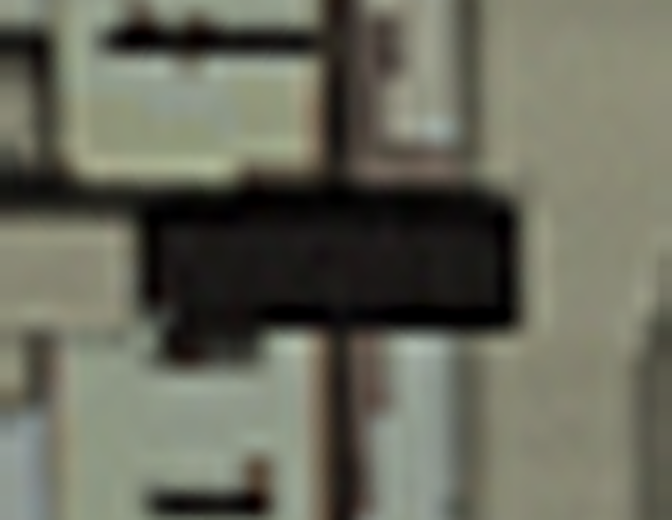

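The blades still line up: both lower edges are at about rows 325–330, and the dark upper border is the blades' side faces seen at a slant. Handing in.

```bash
python3 -c "
from cell import workorder
print(workorder.finish_job())"
```

```text
the job is handed in; nothing more can be done
None
```

The job is handed in: three thumbwheel strokes brought the index blade in line with the gauge blade (about 0.1 mm off, still in line afterwards), and the lock pin is fully down at about 44 mm; fingertip force at the wheel briefly reached nearly 12 N, just over the 3–10 N guide.

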